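# Find the full salt tin by its weight

### The job

Three identical closed salt tins stand on the plywood shelf and one of them is still full: heft them against one another to find the heaviest, and stand each lighter one back upright where it was rather than dropping it. Finish with the heaviest tin held up in the gripper, upright and about 10 cm or more clear of the shelf, still holding it when you stop. Leave the glass canister and the funnel undisturbed.

Things in the scene. Friction and masses are not known exactly. Their poses are not given: they have to be found in the camera images.
- tin_a_center (a point): centre (half-way up the axis, z along it) of a closed round steel tin, 62 mm across, 96 mm tall, flush tight lid, flat top; all three look alike. Grip its sides, best in the upper half. The tins differ in weight, 0.1 to 0.45 kg each; the heaviest is at least 0.1 kg heavier than both others. Any tin may stand in any of the three places and the letter tells nothing
- tin_b_center (a point): centre (half-way up the axis, z along it) of a closed round steel tin, 62 mm across, 96 mm tall, flush tight lid, flat top; all three look alike. Grip its sides, best in the upper half. The tins differ in weight, 0.1 to 0.45 kg each; the heaviest is at least 0.1 kg heavier than both others. Any tin may stand in any of the three places and the letter tells nothing
- tin_c_center (a point): centre (half-way up the axis, z along it) of a closed round steel tin, 62 mm across, 96 mm tall, flush tight lid, flat top; all three look alike. Grip its sides, best in the upper half. The tins differ in weight, 0.1 to 0.45 kg each; the heaviest is at least 0.1 kg heavier than both others. Any tin may stand in any of the three places and the letter tells nothing
- shelf: narrow plywood shelf, fixed, 180 mm deep (its x), 840 mm long (its y); origin on the counter under its middle, flat top 70 mm above it. The tins stand on it in a row along its length, at least 105 mm apart centre to centre, nothing in front of or behind them
- canister: glass canister with a wire-hinged steel lid, 106 mm across with its wire, 128 mm tall, loose, on one end of the shelf; origin at the centre of its underside. Leave it alone
- funnel: red plastic funnel standing on its wide mouth (100 mm across, 110 mm tall, a hanging loop sticks out 20 mm at the rim), loose, on the other end of the shelf; origin at the centre of its mouth on the shelf. Leave it alone
There are look-alikes about, which are no part of the job. What is shaped like the part that bears tin_b_center but yellow is not meant.

How it is judged:
By the outcome, as a careful person would: the job done as asked, in the order asked, and still so for the second after the job is handed in, while the arm keeps its last pose, push and grip.
It also fails if it takes over 67 s, if anything falls off the work surface, if the arm or the gripper's body presses on something with over 40 N, if the wrist force passes 120 N, or if a joint passes its speed limit or range.

### The arm

A 6-joint arm with a two-finger parallel gripper is mounted at the origin on the work surface. World frame = base frame: x ahead of the robot, y to its left, z up, the work surface at z = 0. Lengths are in m, angles in rad, forces in N, time in s.
With the tool pointing down it reaches from about 0.3 to 0.875 m from the base axis. Payload 6.4 kg.
Tool frame: the origin (TCP) lies at the centre of the arm's flange, where the gripper is bolted on; the fingertips stand 166 mm ahead of it and the grasp point (between the pads) lies 147 mm ahead of it (env.tip_reach is the distance from the TCP to the fingertips, in m); x points along the fingers, y is the direction in which the jaws open and shut, and the axes are right-handed (so a half turn about x gives the same grasp; the last joint's range is limited). The gripper opens to 88 mm and grips with 3 to 60 N. Pads are 18 mm wide; open, the fingers measure 123 mm over their backs; the gripper's body (75 mm by 187 mm) begins 45 mm behind the grasp point.
Start: joints at [0.968, 0.181, 1.607, -0, 1.354, -0.206], TCP at [0.222, 0.53, 0.405] pointing down, gripper open.
Joint ranges: [-2.99, 2.99], [-0.89, 2.07], [0.3, 2.58], [-1.14, 4.28], [0, 2.63], [-3.12, 3.12]. Speed limits (rad/s): [2.57, 2.57, 3.01, 3.14, 3.14, 3.14].

### API

Orientations are given as a unit quaternion [w, x, y, z].
In Python, from rig import monitor, eyes, finish_job, spotter, env gives the robot as it stands.
- The arm moves only by the shell command python3 -m inch 'ROWS' [FORCE]. ROWS is JSON, one flat list of numbers, 7 for each row, row after row: the shift along the world's x, y, z normalised to -1 to 1, where 1 is 0.1 m, then the turn, a rotation vector about the world's x, y, z normalised to -1 to 1, where 1 is 90 degrees, then the finger opening in mm, from 0 to 88.1. A call has 1 to 20 rows; each row shifts and turns the commanded pose from where the row before left it; what a row does not reach is not made up. A row lasts 1/10 s, in which the tool goes at most 50 mm and 8.59 degrees, less where a joint would pass 70% of its speed; a pose out of reach is approached as far as the arm can. A call with a number of a shift or a turn outside -1 to 1 is refused whole. A call with a gripper value outside its range is refused whole. The fingers move at their own pace and stop on an object; FORCE is the grip in N (left out, the last holds). Time passes only in rows, so rows that do not move let the fingers close. It gives the time, the measured TCP pose, the force and the opening at its end, in the units of the state.
- monitor.state(): the state, without advancing time (a new reading comes with each control period).
- eyes.snapshot(name): name is "scene" or "top" or "wrist"; returns (picture, depth): 400x640x3 uint8, blue, green, red; 400x640 float32, m along the optical axis (not along the pixel's ray), 0 where there is no reading.
- eyes.camera_info(name): a dict with "mtx" (3x3 intrinsics, pixels), "distortion" ([k1, k2, p1, p2, k3] as OpenCV has them; the pictures are not rectified), "extrinsics" (4x4, takes a point from camera to world coordinates). Camera axes: x right, y down, z forward; pixel columns grow to the right and rows downward; lengths in m; the calibration is good to about 2 mm. A picture is of the moment at which its call begins: read the wrist's pose just before it. camera_info takes no time and is no camera call; for the wrist camera it gives the pose at the moment of the call.
- finish_job(): hands the job in, once; it reports no verdict.
Trained networks look in the newest picture that a camera, given by its name, has taken for a name from the list of things; names that differ only in an ending like _2 or _b are one class to them, and where a whole thing is asked for, a point or a joint stands for the part that bears it (a point fixed in the world has none). Each returns a list of dicts, best first, with "conf" (0 to 1); they miss things now and then, are a little off and sometimes report something else, mostly with a low value. They report only what shows in the picture. A call takes as long as a camera call. They do not tell look-alikes from the thing itself.
- spotter.trace(query, camera): "region" (400x640 bool, what is visible of it) and "at" ([column, row] in pixels, amid what is visible of it).
- spotter.place_of(query, camera): "at" ([column, row] in pixels: a listed point, or the origin of a listed thing).
The state is a dict: "time_s": time; "q": joint angles; "qvel": joint speeds; "tau": joint torques, N m; "tcp_pos": TCP position; "tool_rot": TCP orientation; "contact_force": force on the tool from outside, world axes, zero at the start; "moment": the same for the moment, N m; "finger_gap": opening from 0.0 (shut) to 1.0 (fully open).
Only numpy, scipy, OpenCV 4.12 (cv2) and the standard library are available. Lean on these libraries where they do the work, as an engineer would, in place of code of your own. Each camera call takes 0.05 s, during which the arm holds its last target.

## Working session

There is one attempt and no reset: what is moved stays moved. The work goes in short steps, Python scripts to look and compute and a shell command to move; the robot and the scene stay as the last step left them, time stands still between calls to the robot, and variables do not carry over. Pictures are saved under pics/ and viewed, and the job is handed in when it is done.

```bash
mkdir -p pics; ls; python3 - <<'E'
from rig import monitor, eyes, spotter, env
import cv2,numpy as np
print(monitor.state())
for n in ["scene","top"]:
    p,d=eyes.snapshot(n); cv2.imwrite(f"pics/{n}0.png",p); np.save(f"pics/{n}0.npy",d)
    i=eyes.camera_info(n); print(n,i)
    for r in spotter.place_of("tin_a_center",n): print(r)
E
```

```text
pics
{'time_s': 0.0, 'q': array([ 9.67661641e-01,  1.81536182e-01,  1.60797358e+00,  8.10921445e-06,
        1.35377940e+00, -2.06278151e-01]), 'qvel': array([-2.48725194e-05,  8.39429621e-04, -2.36897535e-03,  1.40204721e-03,
       -5.78867688e-04, -1.93190008e-04]), 'tau': array([ 1.93579017e-04, -4.33877563e+01, -3.41842210e+01,  7.03068520e-02,
        3.86032881e-02, -1.35506289e-04]), 'tcp_pos': array([0.22208159, 0.53012127, 0.40382926]), 'tool_rot': array([ 0.69299255,  0.13884133,  0.69347004, -0.13994184]), 'contact_force': array([ 0.67395172,  0.20090009, -0.32097861]), 'moment': array([-0.03091764,  0.02776614, -0.01496476]), 'finger_gap': 0.998284125358137}
scene {'mtx': array([[397.63918261,   0.        , 317.72770997],
       [  0.        , 397.63918261, 196.5363063 ],
       [  0.        ,   0.        ,   1.        ]]), 'distortion': array([-0.08373267,  0.        ,  0.        ,  0.        ,  0.        ]), 'extrinsics': array([[ 0.23532346,  0.60026134, -0.7644012 ,  1.16885236],
       [ 0.97170549, -0.1617169 ,  0.17215135, -0.13129043],
       [-0.02028079, -0.78328409, -0.62133302,  0.6280688 ],
       [ 0.        ,  0.        ,  0.        ,  1.        ]])}
{'at': [240.6, 215.2], 'conf': 0.64}
top {'mtx': array([[445.23240206,   0.        , 314.83188153],
       [  0.        , 445.23240206, 193.66559908],
       [  0.        ,   0.        ,   1.        ]]), 'distortion': array([-0.12131257,  0.        ,  0.        ,  0.        ,  0.        ]), 'extrinsics': array([[ 0.02753922, -0.99319049,  0.11320004,  0.3297776 ],
       [-0.99949715, -0.02913927, -0.01250418,  0.03327961],
       [ 0.0157176 , -0.11279876, -0.99349353,  1.29837778],
       [ 0.        ,  0.        ,  0.        ,  1.        ]])}
{'at': [378.3, 159.0], 'conf': 0.71}
```

View pics/scene0.png

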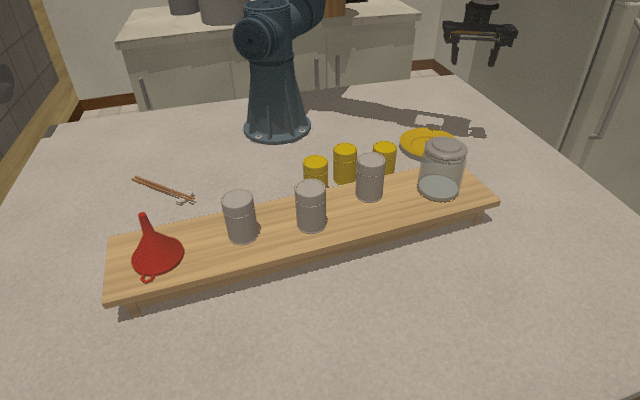

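View pics/top0.png

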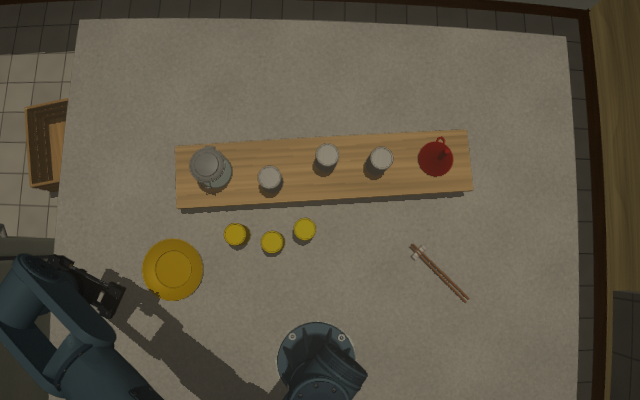

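Scene and top both show three grey tins on the shelf: top (270,180), (326,157) and (381,160). Three yellow look-alikes stand on the counter at top (236,234), (272,242) and (305,230). The canister is at (211,170) and the funnel at (436,158). I choose the grey ones and measure them now.

```bash
cat > h.py <<'E'
import numpy as np,cv2
from rig import eyes
def cloud(n,d):
    i=eyes.camera_info(n); h,w=d.shape
    g=np.stack(np.meshgrid(np.arange(w),np.arange(h)),-1).reshape(-1,1,2).astype(np.float64)
    u=cv2.undistortPoints(g,i["mtx"],i["distortion"]).reshape(h,w,2)
    P=np.dstack([u[...,0]*d,u[...,1]*d,d]); E=i["extrinsics"]
    W=P@E[:3,:3].T+E[:3,3]; W[d<=0]=np.nan
    return W
E
python3 - <<'E'
from h import *
from scipy.spatial.transform import Rotation as R
from rig import monitor
q=monitor.state()["tool_rot"]; print(R.from_quat(np.r_[q[1:],q[0]]).as_matrix().round(3))
p=cv2.imread("pics/top0.png")
for n,pts in (("top",[(270,180),(326,157),(381,160),(211,170),(436,158)]),("scene",[(240,200),(311,188),(370,162)])):
    W=cloud(n,np.load(f"pics/{n}0.npy"))
    for c,r in pts:
        S=W[r-25:r+26,c-25:c+26].reshape(-1,3)
        m=(S[:,2]>.158)&(S[:,2]<.176)
        s=S[m].astype(np.float32)
        if len(s)<5: print(n,c,r,len(s), np.nanmax(S[:,2])); continue
        (x,y),rad=cv2.minEnclosingCircle(s[:,:2])
        print(n,(c,r),len(s),"med",np.median(s,0).round(4),"circ",round(x,4),round(y,4),round(rad,4),"zmax",np.nanmax(S[:,2]).round(3))
W=cloud("top",np.load("pics/top0.npy"))
for c,r in [(182,150),(182,203),(465,135),(465,188),(300,180)]: print("shelf",c,r,W[r,c].round(4))
cv2.imwrite("pics/crop.png",cv2.resize(p[120:265,160:480],None,fx=2.5,fy=2.5))
E
```

```text
[[-0.001  0.387  0.922]
 [-0.001  0.922 -0.387]
 [-1.    -0.001 -0.   ]]Traceback (most recent call last):
  File "<stdin>", line 13, in <module>
cv2.error: OpenCV(4.12.0) /io/opencv/modules/imgproc/src/shapedescr.cpp:201: error: (-215:Assertion failed) count >= 0 && (depth == CV_32F || depth == CV_32S) in function 'minEnclosingCircle'
```

```bash
python3 - <<'E'
from h import *
p=cv2.imread("pics/top0.png")
for n,pts in (("top",[(270,180),(326,157),(381,160),(211,170),(436,158)]),("scene",[(240,200),(311,188),(370,162)])):
    W=cloud(n,np.load(f"pics/{n}0.npy"))
    for c,r in pts:
        S=W[r-22:r+23,c-22:c+23].reshape(-1,3)
        m=(S[:,2]>.158)&(S[:,2]<.176)
        s=np.ascontiguousarray(S[m]).astype(np.float32)
        if len(s)<5: print(n,c,r,len(s), np.nanmax(S[:,2])); continue
        (x,y),rad=cv2.minEnclosingCircle(np.ascontiguousarray(s[:,:2]).reshape(-1,1,2))
        print(n,(c,r),len(s),"med",np.median(s,0).round(4),"circ",round(x,4),round(y,4),round(rad,4),"zmax",np.nanmax(S[:,2]).round(3))
W=cloud("top",np.load("pics/top0.npy"))
for c,r in [(182,150),(182,203),(465,135),(465,188),(300,180)]: print("shelf",c,r,W[r,c].round(4))
cv2.imwrite("pics/crop.png",cv2.resize(p[120:265,160:480],None,fx=2.5,fy=2.5))
E
```

```text
top (270, 180) 443 med [0.4992 0.1392 0.1636] circ 0.4997 0.1389 0.0312 zmax 0.169
top (326, 157) 437 med [ 0.5627 -0.0092  0.1636] circ 0.5633 -0.0084 0.0312 zmax 0.171
top (381, 160) 429 med [ 0.5584 -0.1508  0.1637] circ 0.5588 -0.1506 0.0313 zmax 0.172
top (211, 170) 106 med [0.4971 0.2632 0.161 ] circ 0.5183 0.2924 0.0501 zmax 0.199
top (436, 158) 25 med [ 0.5774 -0.3166  0.1694] circ 0.5783 -0.3204 0.0082 zmax 0.182
scene (240, 200) 554 med [ 0.5652 -0.1528  0.1632] circ 0.5622 -0.1533 0.0315 zmax 0.166
scene (311, 188) 538 med [ 0.5693 -0.0119  0.1632] circ 0.5665 -0.0116 0.0311 zmax 0.166
scene (370, 162) 420 med [0.5065 0.1355 0.1634] circ 0.5027 0.136 0.0315 zmax 0.166
shelf 182 150 [0.5825 0.3962 0.0726]
shelf 182 203 [0.4324 0.3862 0.0739]
shelf 465 135 [ 0.6523 -0.4099  0.071 ]
shelf 465 188 [ 0.4985 -0.4078  0.0693]
shelf 300 180 [0.5075 0.0603 0.0652]
```

```bash
sleep 3; ls pics
```

```text
crop.png
scene0.npy
scene0.png
top0.npy
top0.png
```

View pics/crop.png

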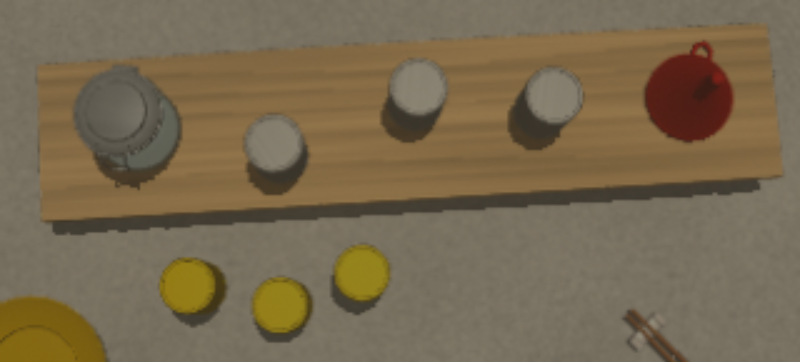

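Tins (mean of both cameras): L (0.501, 0.138), M (0.565, −0.010), R (0.561, −0.152). The tops measure z≈0.164 against 0.166 expected, and the radius 31 mm, both consistent. I'll grip with the jaws along x, at grasp z≈0.14 (TCP 0.287), starting above L.

```bash
python3 -m inch '[0.23,-0.33,0.05,0,0,-0.062,88, 0.23,-0.33,0.05,0,0,-0.062,88, 0.23,-0.33,0,0,0,-0.062,88, 0.23,-0.33,0,0,0,-0.062,88, 0.23,-0.33,0,0,0,-0.062,88, 0.23,-0.33,0,0,0,-0.062,88, 0.23,-0.33,0,0,0,-0.062,88, 0.23,-0.33,0,0,0,-0.062,88, 0.23,-0.33,0,0,0,-0.062,88, 0.23,-0.33,0,0,0,-0.062,88, 0.23,-0.33,0,0,0,-0.062,88, 0.26,-0.30,0,0,0,-0.065,88, 0,0,0,0,0,0,88, 0,0,0,0,0,0,88]'
cat > st.py <<'E'
import numpy as np
from rig import monitor
from scipy.spatial.transform import Rotation as R
s=monitor.state();q=s["tool_rot"];M=R.from_quat(np.r_[q[1:],q[0]]).as_matrix()
print(s["time_s"],s["tcp_pos"].round(4),"F",s["contact_force"].round(2),"gap",round(s["finger_gap"]*88.1,1),"tau",s["tau"].round(2)[:3],"jaw",M[:,1].round(3),"app",M[:,0].round(3),"q",s["q"].round(2))
E
python3 st.py
```

```text
time_s: 1.6
tcp_pos: [0.5014, 0.1367, 0.4143]
tool_rot: [-0.5, -0.5, -0.5, 0.5]
contact_force: [-0.5, 0.7, -0.0]
finger_gap: 0.997
1.6 [0.5014 0.1367 0.4143] F [-0.45  0.65 -0.  ] gap 87.8 tau [ -1.3  -36.42 -34.99] jaw [ 1.    -0.    -0.001] app [-0.001  0.    -1.   ] q [0.04 0.05 1.73 0.   1.36 0.04]
```

```bash
python3 -m inch '[0,0.01,-0.3,0,0,0,88, 0,0,-0.3,0,0,0,88, 0,0,-0.3,0,0,0,88, 0,0,-0.2,0,0,0,88, 0,0,-0.1,0,0,0,88, 0,0,-0.07,0,0,0,88, 0,0,0,0,0,0,88, 0,0,0,0,0,0,88]'; python3 st.py; python3 - <<'E'
from rig import eyes;import cv2
p,d=eyes.snapshot("wrist");cv2.imwrite("pics/w1.png",p)
p,d=eyes.snapshot("scene");cv2.imwrite("pics/s1.png",p[80:280,220:540])
E
```

```text
time_s: 2.4
tcp_pos: [0.5015, 0.1387, 0.2887]
tool_rot: [0.501, 0.5, 0.5, -0.499]
contact_force: [-0.5, 1.1, 0.5]
finger_gap: 0.994
2.4 [0.5015 0.1387 0.2887] F [-0.52  1.13  0.53] gap 87.6 tau [  0.1  -39.13 -29.15] jaw [1.    0.001 0.002] app [ 0.002  0.    -1.   ] q [0.04 0.2  1.84 0.   1.1  0.04]
```

```bash
sleep 1
```

```text
(no output)
```

View pics/w1.png

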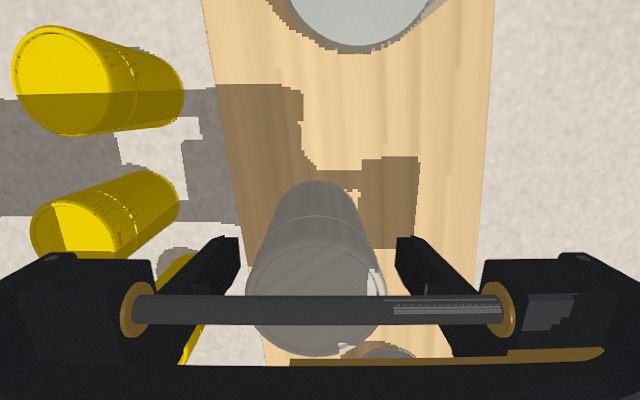

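View pics/s1.png

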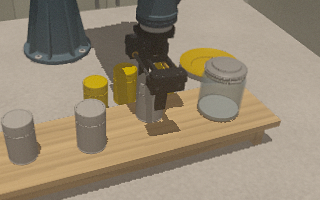

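The wrist view shows the grey tin at (315,280), centred between the fingers, and the canister is well clear. I'll close on it.

```bash
python3 -m inch '[0,0,0,0,0,0,60, 0,0,0,0,0,0,55, 0,0,0,0,0,0,55, 0,0,0,0,0,0,55, 0,0,0,0,0,0,55, 0,0,0,0,0,0,55]' 30; python3 st.py
```

```text
time_s: 3.1
tcp_pos: [0.5013, 0.1383, 0.2879]
tool_rot: [0.5, 0.5, 0.5, -0.5]
contact_force: [-0.7, -0.4, 1.9]
finger_gap: 0.698
3.1 [0.5013 0.1383 0.2879] F [-0.66 -0.37  1.86] gap 61.5 tau [ 3.000e-02 -3.873e+01 -2.921e+01] jaw [1.    0.001 0.   ] app [ 0. -0. -1.] q [ 0.04  0.2   1.84 -0.    1.1   0.04]
```

```bash
cat > weigh.py <<'E'
import numpy as np,sys
from rig import monitor,eyes
F=[];T=[]
for i in range(int(sys.argv[1])):
    eyes.snapshot("top"); s=monitor.state(); F.append(s["contact_force"]);T.append(s["tau"])
F=np.array(F);T=np.array(T)
print("F mean",F.mean(0).round(2),"std",F.std(0).round(2),"tau",T.mean(0).round(3),"std",T.std(0).round(3),s["tcp_pos"].round(4),s["time_s"],round(s["finger_gap"]*88.1,1),"M",s["moment"].round(3))
E
python3 -m inch '[0,0,0.1,0,0,0,55, 0,0,0.15,0,0,0,55, 0,0,0.15,0,0,0,55, 0,0,0,0,0,0,55, 0,0,0,0,0,0,55, 0,0,0,0,0,0,55]' 30; python3 weigh.py 14
```

```text
time_s: 3.7
tcp_pos: [0.5008, 0.1383, 0.3268]
tool_rot: [0.5, 0.499, 0.501, -0.5]
contact_force: [-0.3, 0.6, -2.3]
finger_gap: 0.691
F mean [-0.23 -0.17 -1.68] std [0.35 0.41 0.61] tau [ 3.0000e-03 -3.9688e+01 -3.2242e+01  6.9000e-02  1.5000e-02 -0.0000e+00] std [0.005 0.115 0.073 0.    0.003 0.   ] [0.5012 0.1383 0.3278] 4.4 61.2 M [-0.003  0.038 -0.014]
```

```bash
python3 -m inch '[0,0,-0.15,0,0,0,55, 0,0,-0.13,0,0,0,55, 0,0,-0.06,0,0,0,55, 0,0,-0.03,0,0,0,55, 0,0,-0.02,0,0,0,55, 0,0,0,0,0,0,55, 0,0,0,0,0,0,55]' 30; python3 st.py
```

```text
time_s: 5.1
tcp_pos: [0.5014, 0.1384, 0.2891]
tool_rot: [0.5, 0.5, 0.5, -0.5]
contact_force: [0.2, -0.8, -1.7]
finger_gap: 0.697
5.1 [0.5014 0.1384 0.2891] F [ 0.23 -0.83 -1.72] gap 61.4 tau [-1.000e-02 -4.049e+01 -3.038e+01] jaw [1.    0.001 0.001] app [ 0.001  0.    -1.   ] q [0.04 0.2  1.84 0.   1.1  0.04]
```

```bash
python3 -m inch '[0,0,-0.01,0,0,0,55, 0,0,0,0,0,0,55, 0,0,0,0,0,0,55]' 30; python3 weigh.py 4
```

```text
time_s: 5.4
tcp_pos: [0.5013, 0.1384, 0.2879]
tool_rot: [0.5, 0.5, 0.5, -0.5]
contact_force: [0.2, -0.5, -0.6]
finger_gap: 0.696
F mean [-0.08  0.06 -1.19] std [0.29 0.72 0.59] tau [-3.0000e-03 -4.0306e+01 -3.0113e+01  6.3000e-02  7.0000e-03  1.0000e-03] std [0.006 0.106 0.075 0.001 0.011 0.   ] [0.5013 0.1383 0.2879] 5.6 61.1 M [-0.052  0.084  0.013]
```

```bash
python3 -m inch '[0,0,-0.01,0,0,0,55, 0,0,0,0,0,0,55, 0,0,0,0,0,0,55]' 30; python3 weigh.py 4
```

```text
time_s: 5.9
tcp_pos: [0.5013, 0.1384, 0.2879]
tool_rot: [0.5, 0.5, 0.5, -0.5]
contact_force: [-3.2, -0.5, 8.3]
finger_gap: 0.696
F mean [-3.71 -0.54  7.83] std [0.3  0.36 0.55] tau [-2.5700e-01 -3.6589e+01 -2.8910e+01  1.5800e-01 -1.2780e+00 -1.7000e-02] std [0.001 0.006 0.002 0.    0.001 0.   ] [0.5013 0.1384 0.2878] 6.1 61.4 M [-0.113  0.772 -0.049]
```

Firmly on the shelf (+8 N). I'll raise the command by 0.5 mm, release, back up, and take an empty reading at the same lifted pose.

```bash
python3 -m inch '[0,0,0.005,0,0,0,55, 0,0,0,0,0,0,62, 0,0,0,0,0,0,70, 0,0,0,0,0,0,88, 0,0,0,0,0,0,88, 0,0,0,0,0,0,88, 0,0,0.15,0,0,0,88, 0,0,0.255,0,0,0,88, 0,0,0,0,0,0,88, 0,0,0,0,0,0,88, 0,0,0,0,0,0,88]'; python3 weigh.py 14
```

```text
time_s: 7.2
tcp_pos: [0.5008, 0.1383, 0.3266]
tool_rot: [0.5, 0.499, 0.501, -0.5]
contact_force: [0.3, -0.1, 0.2]
finger_gap: 1.003
F mean [ 0.19  0.03 -0.06] std [0.57 0.37 0.45] tau [ 2.0000e-03 -3.8706e+01 -3.1379e+01  7.1000e-02  1.2000e-02 -0.0000e+00] std [0.005 0.148 0.099 0.    0.005 0.   ] [0.5012 0.1384 0.3277] 7.9 87.8 M [-0.07   0.094  0.025]
```

L ≈ 1.6 N (0.17 kg) above empty. On to M.

```bash
python3 -m inch '[0,0,0.3,0,0,0,88, 0,0,0.3,0,0,0,88, 0.128,-0.296,0,0,0,0,88, 0.128,-0.296,0,0,0,0,88, 0.128,-0.296,0,0,0,0,88, 0.128,-0.296,0,0,0,0,88, 0.128,-0.296,0,0,0,0,88, 0,0,0,0,0,0,88, 0,0,0,0,0,0,88]'; python3 st.py; python3 - <<'E'
from h import *
p,d=eyes.snapshot("wrist");cv2.imwrite("pics/w2.png",p)
p,d=eyes.snapshot("scene");cv2.imwrite("pics/s2.png",p[80:320,60:520])
W=cloud("scene",d)
for c,r in [(240,200),(370,162)]:
    S=W[r-22:r+23,c-22:c+23].reshape(-1,3);s=S[(S[:,2]>.158)&(S[:,2]<.176)].astype(np.float32)
    print(cv2.minEnclosingCircle(np.ascontiguousarray(s[:,:2]).reshape(-1,1,2)))
E
```

```text
time_s: 8.8
tcp_pos: [0.5652, -0.0101, 0.3875]
tool_rot: [-0.499, -0.5, -0.5, 0.5]
contact_force: [0.7, 0.8, 0.7]
finger_gap: 1.001
8.8 [ 0.5652 -0.0101  0.3875] F [0.71 0.78 0.7 ] gap 88.2 tau [ -1.16 -42.3  -34.3 ] jaw [ 1.    -0.001 -0.001] app [-0.001  0.    -1.   ] q [-0.23  0.18  1.65  0.    1.32 -0.23]
((0.5627090930938721, -0.15155082941055298), 0.031210513785481453)
((0.5042760968208313, 0.1368526816368103), 0.031097926199436188)
```

```bash
sleep 1
```

```text
(no output)
```

View pics/s2.png

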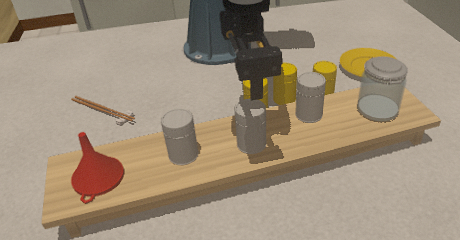

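View pics/w2.png

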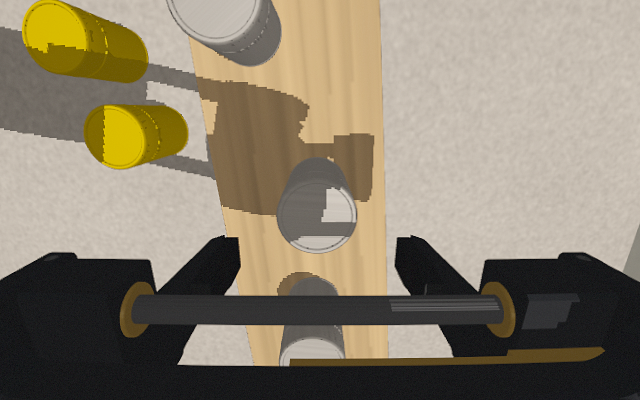

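L stands upright at its place, within about 1.5 mm. M sits at (317,215) in the wrist view, aligned between the fingers. I'll descend, grip and lift M.

```bash
python3 -m inch '[0,0,-0.3,0,0,0,88, 0,0,-0.3,0,0,0,88, 0,0,-0.25,0,0,0,88, 0,0,-0.12,0,0,0,88, 0,0,0,0,0,0,88, 0,0,0,0,0,0,60, 0,0,0,0,0,0,55, 0,0,0,0,0,0,55, 0,0,0,0,0,0,55, 0,0,0,0,0,0,55, 0,0,0,0,0,0,55]' 30; python3 st.py
```

```text
time_s: 10.0
tcp_pos: [0.5656, -0.0097, 0.2919]
tool_rot: [0.501, 0.5, 0.5, -0.5]
contact_force: [-2.1, -0.3, 5.7]
finger_gap: 0.695
10.0 [ 0.5656 -0.0097  0.2919] F [-2.07 -0.31  5.68] gap 61.2 tau [ -0.37 -41.65 -28.61] jaw [1.    0.001 0.002] app [ 0.002 -0.    -1.   ] q [-0.23  0.29  1.72  0.    1.13 -0.23]
```

```bash
python3 -m inch '[0,0,0.1,0,0,0,55, 0,0,0.15,0,0,0,55, 0,0,0.15,0,0,0,55, 0,0,0,0,0,0,55, 0,0,0,0,0,0,55, 0,0,0,0,0,0,55]' 30; python3 weigh.py 14
```

```text
time_s: 10.6
tcp_pos: [0.565, -0.0096, 0.3303]
tool_rot: [0.5, 0.5, 0.5, -0.5]
contact_force: [-1.2, 0.2, -2.1]
finger_gap: 0.696
F mean [-0.02  0.11 -1.35] std [0.62 0.41 0.53] tau [ 2.0000e-03 -4.4550e+01 -3.2431e+01  6.5000e-02  3.4000e-02 -0.0000e+00] std [0.004 0.145 0.094 0.    0.003 0.   ] [ 0.5652 -0.0097  0.3307] 11.3 60.6 M [-0.049  0.073  0.012]
```

M ≈ 1.35 N, also light. I'll put it back; the resting TCP z was 0.292.

```bash
python3 -m inch '[0,0,-0.15,0,0,0,55, 0,0,-0.13,0,0,0,55, 0,0,-0.06,0,0,0,55, 0,0,-0.03,0,0,0,55, 0,0,-0.01,0,0,0,55, 0,0,0,0,0,0,55, 0,0,0,0,0,0,55]' 30; python3 weigh.py 3
```

```text
time_s: 12.0
tcp_pos: [0.5654, -0.0097, 0.2929]
tool_rot: [0.5, 0.5, 0.5, -0.5]
contact_force: [-0.4, -0.8, -1.9]
finger_gap: 0.697
F mean [ 0.1  -0.22 -1.42] std [0.45 0.37 0.51] tau [-2.0000e-03 -4.5338e+01 -3.0902e+01  6.3000e-02  2.9000e-02 -0.0000e+00] std [0.001 0.034 0.027 0.    0.001 0.   ] [ 0.5653 -0.0097  0.293 ] 12.15 61.4 M [-0.072  0.077 -0.012]
```

```bash
python3 -m inch '[0,0,-0.01,0,0,0,55, 0,0,0,0,0,0,55, 0,0,0,0,0,0,55]' 30; python3 weigh.py 2;  python3 -m inch '[0,0,-0.005,0,0,0,55, 0,0,0,0,0,0,55, 0,0,0,0,0,0,55]' 30; python3 weigh.py 2
```

```text
time_s: 12.45
tcp_pos: [0.5654, -0.0097, 0.292]
tool_rot: [0.5, 0.5, 0.5, -0.5]
contact_force: [0.0, 0.8, 1.2]
finger_gap: 0.695
F mean [0.24 0.15 1.38] std [0.04 0.35 0.66] tau [-7.7000e-02 -4.4163e+01 -2.9961e+01  3.1000e-02  2.9000e-02  1.0000e-03] std [0.004 0.062 0.046 0.001 0.    0.   ] [ 0.5653 -0.0097  0.292 ] 12.55 61.7 M [-0.049  0.006 -0.031]
time_s: 12.85
tcp_pos: [0.5654, -0.0096, 0.292]
tool_rot: [0.5, 0.5, 0.5, -0.5]
contact_force: [-2.4, -0.3, 5.2]
finger_gap: 0.701
F mean [-1.84  0.22  5.24] std [0.13 0.39 0.32] tau [-2.0300e-01 -4.2201e+01 -2.9288e+01  7.7000e-02 -5.5100e-01 -6.0000e-03] std [0.    0.001 0.    0.    0.    0.   ] [ 0.5654 -0.0096  0.2919] 12.95 61.2 M [-0.045  0.341  0.002]
```

```bash
python3 -m inch '[0,0,0.005,0,0,0,55, 0,0,0,0,0,0,62, 0,0,0,0,0,0,70, 0,0,0,0,0,0,88, 0,0,0,0,0,0,88, 0,0,0,0,0,0,88, 0,0,0.2,0,0,0,88, 0,0,0.4,0,0,0,88, 0,0,0.4,0,0,0,88, -0.01,-0.284,0,0,0,0,88, -0.01,-0.284,0,0,0,0,88, -0.01,-0.284,0,0,0,0,88, -0.01,-0.284,0,0,0,0,88, -0.01,-0.284,0,0,0,0,88, 0,0,0,0,0,0,88, 0,0,0,0,0,0,88]'; python3 st.py; python3 - <<'E'
from h import *
p,d=eyes.snapshot("wrist");cv2.imwrite("pics/w3.png",p)
p,d=eyes.snapshot("scene");cv2.imwrite("pics/s3.png",p[80:320,60:520])
W=cloud("scene",d)
for c,r in [(240,200),(311,188),(370,162)]:
    S=W[r-22:r+23,c-22:c+23].reshape(-1,3);s=S[(S[:,2]>.158)&(S[:,2]<.176)].astype(np.float32)
    print(cv2.minEnclosingCircle(np.ascontiguousarray(s[:,:2]).reshape(-1,1,2)))
E
```

```text
time_s: 14.55
tcp_pos: [0.5601, -0.1519, 0.3915]
tool_rot: [0.5, 0.5, 0.5, -0.5]
contact_force: [0.1, 0.8, -1.1]
finger_gap: 1.003
14.55 [ 0.5601 -0.1519  0.3915] F [ 0.07  0.79 -1.1 ] gap 88.3 tau [ -1.12 -44.05 -34.23] jaw [ 1.    -0.001 -0.   ] app [-0.     0.001 -1.   ] q [-0.47  0.2   1.61  0.    1.33 -0.47]
((0.56201171875, -0.15244612097740173), 0.03056824579834938)
((0.5672899484634399, -0.011353304609656334), 0.03145132586359978)
((0.5038136839866638, 0.13639123737812042), 0.03083766996860504)
```

```bash
sleep 1
```

```text
(no output)
```

View pics/s3.png

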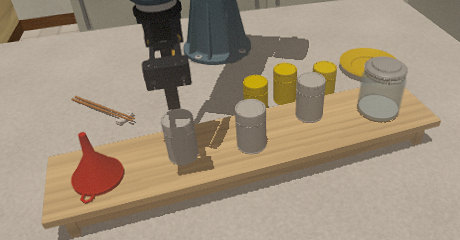

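View pics/w3.png

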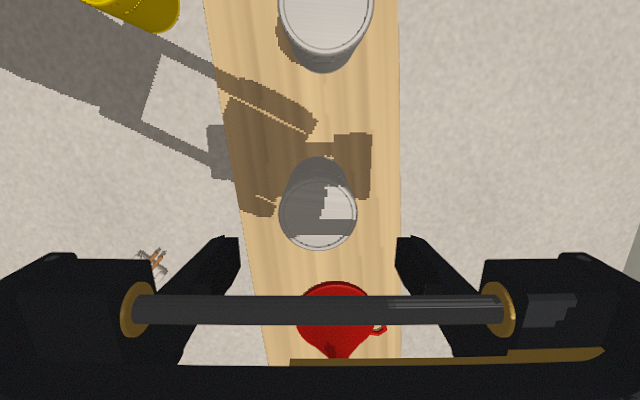

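L and M stand upright at their places (≤1.5 mm). The gripper is over R at wrist (318,213). I'll descend, grip and lift R a few centimetres first.

```bash
python3 -m inch '[0,0,-0.3,0,0,0,88, 0,0,-0.3,0,0,0,88, 0,0,-0.25,0,0,0,88, 0,0,-0.15,0,0,0,88, 0,0,0,0,0,0,88, 0,0,0,0,0,0,88, 0,0,0,0,0,0,60, 0,0,0,0,0,0,55, 0,0,0,0,0,0,55, 0,0,0,0,0,0,55, 0,0,0,0,0,0,55, 0,0,0,0,0,0,55]' 40; python3 st.py
python3 -m inch '[0,0,0.1,0,0,0,55, 0,0,0.15,0,0,0,55, 0,0,0.15,0,0,0,55, 0,0,0,0,0,0,55, 0,0,0,0,0,0,55, 0,0,0,0,0,0,55]' 40; python3 weigh.py 14
```

```text
time_s: 15.85
tcp_pos: [0.5604, -0.1518, 0.2925]
tool_rot: [0.5, 0.5, 0.5, -0.5]
contact_force: [-2.1, 0.1, 5.6]
finger_gap: 0.696
15.85 [ 0.5604 -0.1518  0.2925] F [-2.11  0.06  5.63] gap 61.3 tau [ -0.06 -43.43 -29.1 ] jaw [1.    0.001 0.001] app [ 0.001 -0.001 -1.   ] q [-0.47  0.32  1.68 -0.    1.14 -0.47]
time_s: 16.45
tcp_pos: [0.56, -0.1516, 0.3313]
tool_rot: [0.5, 0.5, 0.5, -0.5]
contact_force: [0.0, -0.4, -4.4]
finger_gap: 0.697
F mean [-0.08 -0.07 -3.42] std [0.27 0.67 0.5 ] tau [ 3.0000e-03 -4.7491e+01 -3.3597e+01  5.6000e-02  5.1000e-02 -0.0000e+00] std [0.004 0.149 0.1   0.    0.004 0.   ] [ 0.5602 -0.1517  0.3317] 17.15 61.0 M [-0.051  0.013  0.007]
```

R ≈ 3.4 N (0.35 kg), against 1.6 N and 1.35 N, so it is the heaviest by about 0.18 kg. I'll lift it about 14 cm clear.

```bash
python3 -m inch '[0,0,0.2,0,0,0,55, 0,0,0.25,0,0,0,55, 0,0,0.25,0,0,0,55, 0,0,0.2,0,0,0,55, 0,0,0.1,0,0,0,55, 0,0,0,0,0,0,55, 0,0,0,0,0,0,55, 0,0,0,0,0,0,55, 0,0,0,0,0,0,55, 0,0,0,0,0,0,55, 0,0,0,0,0,0,55]' 40; python3 weigh.py 6; python3 st.py; python3 - <<'E'
from h import *
p,d=eyes.snapshot("scene");cv2.imwrite("pics/s4.png",p)
W=cloud("scene",d)
for c,r in [(311,188),(370,162)]:
    S=W[r-22:r+23,c-22:c+23].reshape(-1,3);s=S[(S[:,2]>.158)&(S[:,2]<.176)].astype(np.float32)
    print(cv2.minEnclosingCircle(np.ascontiguousarray(s[:,:2]).reshape(-1,1,2)))
E
```

```text
time_s: 18.25
tcp_pos: [0.5602, -0.1516, 0.4312]
tool_rot: [0.5, 0.5, 0.5, -0.5]
contact_force: [0.1, -0.6, -3.2]
finger_gap: 0.692
F mean [ 0.21 -0.26 -3.56] std [0.66 0.75 0.45] tau [-3.0000e-03 -4.5498e+01 -3.6579e+01  5.9000e-02  5.0000e-02 -0.0000e+00] std [0.001 0.02  0.027 0.    0.002 0.   ] [ 0.5602 -0.1517  0.4317] 18.55 61.1 M [-0.013  0.054  0.02 ]
18.55 [ 0.5602 -0.1517  0.4317] F [ 0.75  0.63 -3.8 ] gap 61.1 tau [ -0.   -45.53 -36.61] jaw [1.    0.001 0.   ] app [ 0. -0. -1.] q [-0.47  0.17  1.56  0.    1.41 -0.47]
((0.5667337775230408, -0.011539550498127937), 0.031458139419555664)
((0.5027334094047546, 0.13660500943660736), 0.03147377073764801)
```

```bash
sleep 1
```

```text
(no output)
```

View pics/s4.png

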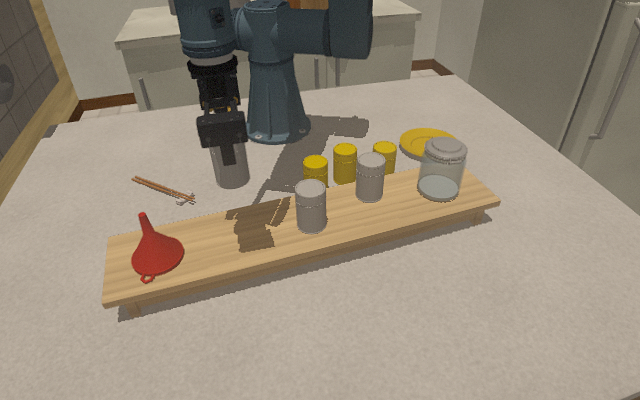

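The picture shows the heaviest tin held upright at (230,165), clear of the shelf. The two lighter tins stand at (311,205) and (370,178). The funnel (157,250) and canister (442,170) sit where they were.

```bash
python3 -c "
from rig import finish_job; print(finish_job())"
```

```text
the job is handed in; nothing more can be done
None
```

I found the heaviest tin, the one nearest the funnel, and handed the job in at about 18.6 s with it still held upright. It is about 14 cm clear of the shelf.

- **Weighing:** I lifted all three grey tins. The readings were about 1.6 N for the tin by the canister, 1.35 N for the middle one and 3.4–3.6 N for the one by the funnel. Readings scattered by about 0.5 N, but the averages put the heaviest roughly 0.18 kg above the others. I took an empty-gripper reading only at the first tin, and it was near zero.
- **Lighter tins:** I set both down upright, pressing lightly (5–8 N) until the shelf was felt, then released them. The last picture shows them within about 1 mm of where they started.
- **Canister and funnel:** in the last picture both stand where they were. I judged that by eye and did not measure them.
- **Disagreements:** the two cameras differed by 2–4 mm on tin positions, so I used their average. That is slightly more than the stated calibration error and did not affect the grasps. No check failed.

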